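# Strip a pellet-press die onto its parts pads

## Task

Strip the pellet-press die down for cleaning, one part at a time from the top: first the black-headed plunger onto the middle of the blue pad, then the brass ring onto the yellow, the bright sleeve onto the green, and last the dark base onto the red. Keep every part upright and set it down gently, leave what is still stacked standing together where it is until its turn, and do not disturb the amber bottle or the small white jar.

Things in the scene. Friction and masses are not known exactly. Their poses are not given: they have to be found in the camera images.
- plunger: the die's plunger, part 1 (top of the stack), 76 mm tall, about 0.2 kg: a steel shank 24 mm in diameter and 52 mm long, with a round black plastic head 30 mm in diameter and 24 mm high on it. Origin at the centre of the shank's foot, z up along the axis. It starts with the shank down through ring and sleeve (1.5 mm play all round), foot on the base, the head's underside 2 mm above the ring; lift it straight up 52 mm to free it. It stands by itself on its foot
- stop_ring: brass ring, part 2: 40 mm outer and 27 mm inner diameter, 16 mm high, about 0.09 kg, loose on top of the sleeve. Origin at the centre of its underside (on the axis, in the hole), z up
- sleeve: bright steel sleeve (tube), part 3: 52 mm outer and 27 mm inner diameter, 34 mm high, about 0.38 kg, loose on top of the base. Origin at the centre of its underside (on the axis), z up
- die_base: dark steel base disc, part 4, at the bottom: 64 mm in diameter, 22 mm high, about 0.45 kg, loose on the bench. Origin at the centre of its underside, z up. At the start, heights above the bench: base 0 to 22 mm, sleeve 22 to 56, ring 56 to 72, plunger head 74 to 98; all on one axis
- pad_blue: flat square blue plastic parts pad, 100 x 100 x 5 mm, fixed to the bench, with the 24 mm round outline of the plunger inlaid in a darker shade at its middle; origin at the centre of its underside, z up, so its upper face is at z = 5 mm. Never closer than 140 mm (between centres) to another pad or to the starting stack
- pad_yellow: flat square yellow plastic parts pad, 100 x 100 x 5 mm, fixed to the bench, with the 40 mm round outline of the ring inlaid in a darker shade at its middle; origin at the centre of its underside, z up, so its upper face is at z = 5 mm. Never closer than 140 mm (between centres) to another pad or to the starting stack
- pad_green: flat square green plastic parts pad, 100 x 100 x 5 mm, fixed to the bench, with the 52 mm round outline of the sleeve inlaid in a darker shade at its middle; origin at the centre of its underside, z up, so its upper face is at z = 5 mm. Never closer than 140 mm (between centres) to another pad or to the starting stack
- pad_red: flat square red plastic parts pad, 100 x 100 x 5 mm, fixed to the bench, with the 64 mm round outline of the base inlaid in a darker shade at its middle; origin at the centre of its underside, z up, so its upper face is at z = 5 mm. Never closer than 140 mm (between centres) to another pad or to the starting stack
- amber_bottle: bystander: loose amber glass bottle with a white cap, 58 mm in diameter, 135 mm tall, on the robot's left; origin at the centre of its underside. Leave it alone
- white_jar: bystander: loose small white jar with a grey lid, 48 mm in diameter, 45 mm tall, about 0.65 m straight ahead of the robot, its edge at least 55 mm from where any part stands or goes; origin at the centre of its underside. Leave it alone. (A white mortar fixed to the bench, 90 mm wide and 45 mm high with its pestle rising to about 70 mm, stands on the robot's far right, at x about 0.66, y about -0.37 m)

How it is judged:
On the way, in this order (a step that is already met when the one before it is completed fails the run):
1. The plunger stands released on the blue pad while ring and sleeve are still stacked on the base, which has stayed put (horizontal distance between plunger and pad_blue below 0.015 m and z of plunger in the frame of pad_blue between 0.002 and 0.008 m and angle between plunger's own z axis and vertical below 0.12 rad and linear speed of plunger below 0.02 m/s and angular speed of plunger below 0.2 rad/s and contact force between the fingers and plunger below 0.05 N and horizontal distance between each of stop_ring, sleeve and die_base below 0.02 m and z of stop_ring in the frame of die_base between 0.052 and 0.06 m and z of sleeve in the frame of die_base between 0.018 and 0.026 m and distance of die_base from where it was at the start of the episode below 0.03 m), for 0.2 s.
2. Then the brass ring lies released on the yellow pad while the sleeve is still on the base (horizontal distance between stop_ring and pad_yellow below 0.015 m and z of stop_ring in the frame of pad_yellow between 0.002 and 0.008 m and angle between stop_ring's own z axis and vertical below 0.12 rad and linear speed of stop_ring below 0.02 m/s and angular speed of stop_ring below 0.2 rad/s and contact force between the fingers and stop_ring below 0.05 N and horizontal distance between sleeve and die_base below 0.02 m and z of sleeve in the frame of die_base between 0.018 and 0.026 m and distance of die_base from where it was at the start of the episode below 0.03 m), for 0.2 s.
3. Then the sleeve stands released on the green pad while the base is still where it was (horizontal distance between sleeve and pad_green below 0.015 m and z of sleeve in the frame of pad_green between 0.002 and 0.008 m and angle between sleeve's own z axis and vertical below 0.12 rad and linear speed of sleeve below 0.02 m/s and angular speed of sleeve below 0.2 rad/s and contact force between the fingers and sleeve below 0.05 N and distance of die_base from where it was at the start of the episode below 0.03 m), for 0.2 s.
4. Then the base stands released on the red pad (horizontal distance between die_base and pad_red below 0.015 m and z of die_base in the frame of pad_red between 0.002 and 0.008 m and angle between die_base's own z axis and vertical below 0.12 rad and linear speed of die_base below 0.02 m/s and angular speed of die_base below 0.2 rad/s and contact force between the fingers and die_base below 0.05 N), for 0.2 s.
At the end, for the whole second after the job is handed in: The plunger stands on the blue pad, the brass ring on the yellow, the sleeve on the green and the base on the red, each flat on its pad and upright (within 0.12 rad), its axis within 15 mm of the pad's centre, released and at rest (all of step 4 and horizontal distance between plunger and pad_blue below 0.015 m and z of plunger in the frame of pad_blue between 0.002 and 0.008 m and angle between each of plunger, stop_ring, sleeve's own z axis and vertical below 0.12 rad and linear speed of each of plunger, stop_ring, sleeve below 0.02 m/s and angular speed of each of plunger, stop_ring, sleeve below 0.2 rad/s and contact force between the fingers and plunger below 0.05 N and horizontal distance between stop_ring and pad_yellow below 0.015 m and z of stop_ring in the frame of pad_yellow between 0.002 and 0.008 m and contact force between the fingers and stop_ring below 0.05 N and horizontal distance between sleeve and pad_green below 0.015 m and z of sleeve in the frame of pad_green between 0.002 and 0.008 m and contact force between the fingers and sleeve below 0.05 N); the robot touches nothing.
It fails at once if the amber bottle is moved by more than 20 mm (distance of amber_bottle from where it was at the start of the episode above 0.02 m).
It fails at once if the white jar is moved by more than 20 mm (distance of white_jar from where it was at the start of the episode above 0.02 m).
It fails at once if a part is dropped, thrown or toppled (faster than 0.6 m/s with no finger on it) ((linear speed of plunger above 0.6 m/s and contact force between the fingers and plunger below 0.01 N) or (linear speed of stop_ring above 0.6 m/s and contact force between the fingers and stop_ring below 0.01 N) or (linear speed of sleeve above 0.6 m/s and contact force between the fingers and sleeve below 0.01 N) or (linear speed of die_base above 0.6 m/s and contact force between the fingers and die_base below 0.01 N)).
It fails at once if a part is tipped over (by more than 0.9 rad) (angle between any of plunger, stop_ring, sleeve, die_base's own z axis and vertical above 0.9 rad).
It also fails if it takes over 136 s, if anything falls off the work surface, if the arm or the gripper's body presses on something with over 40 N, if the wrist force passes 120 N, or if a joint passes its speed limit or range.

## Robot

A 6-joint arm with a two-finger parallel gripper is mounted at the origin on the work surface. World frame = base frame: x ahead of the robot, y to its left, z up, the work surface at z = 0. Lengths are in m, angles in rad, forces in N, time in s.
With the tool pointing down it reaches from about 0.35 to 0.85 m from the base axis. Payload 8.1 kg.
Tool frame: the origin (TCP) lies midway between the tips of the shut fingers; the grasp point (between the pads) lies 19 mm behind it; z points along the fingers, y is the direction in which the jaws open and shut (so a half turn about z gives the same grasp; the last joint's range is limited). The gripper opens to 93 mm and grips with 3 to 60 N. Pads are 15 mm wide; open, the fingers measure 128 mm over their backs; the gripper's body (75 mm by 188 mm) begins 65 mm behind the grasp point.
Start: joints at [-1.306, 0.13, 1.488, -0, 1.523, -0.085], TCP at [0.206, -0.564, 0.219] pointing down, gripper open.
Joint ranges: [-2.96, 2.96], [-0.89, 2.26], [0.02, 2.5], [-1.34, 4.48], [0, 2.73], [-2.66, 2.66]. Speed limits (rad/s): [2.39, 2.39, 2.79, 3.14, 3.14, 3.14].

## Interface

Orientations are given as a rotation vector (axis times angle).
In Python, from plant import robot gives the robot as it stands. The module is installed in compiled form; this text tells all that it offers.
- The arm moves only by the shell command python3 -m pendant 'ROWS' [FORCE]. ROWS is JSON, a list of rows, each an object with "translation": the shift along the tool's x, y, z in mm, a list of three; "twist": the turn, a rotation vector about the tool's x, y, z in rad, a list of three; "grip": the opening, from -1 (shut) to 1 (fully open). A call has exactly 10 rows; each row shifts and turns the pose as measured when the row begins, along the tool's axes as they then stand; what a row does not reach is not made up. A row lasts 1/10 s, in which the tool goes at most 50 mm and 8.59 degrees, less where a joint would pass 70% of its speed; a pose out of reach is approached as far as the arm can. A call is refused whole if a number of a shift passes 50 or a number of a turn 0.15, either way. A call with a gripper value outside its range is refused whole. The fingers move at their own pace and stop on an object; FORCE is the grip in N (left out, the last holds). Time passes only in rows, so rows that do not move let the fingers close, or fill a call up. It gives the time, the measured TCP pose, the force and the opening at its end, in the units of the state.
- robot.read_state(): the state, without advancing time (a new reading comes with each control period).
- robot.read_camera(name): name is "scene" or "top"; returns (picture, depth): 384x512x3 uint8, red, green, blue; 384x512 float32, m along the optical axis (not along the pixel's ray), 0 where there is no reading.
- robot.camera_info(name): a dict with "vertical_fov" (degrees; the focal length in pixels is half the picture's height over the tangent of half this angle, whatever the lens; pixels are square), "cx", "cy" (the principal point, pixels), "cam_to_world" (4x4, takes a point from camera to world coordinates). Camera axes: x right, y up, looking along -z (the intrinsics and any distortion apply to the point x, -y, -z); pixel columns grow to the right and rows downward; lengths in m; the calibration is good to about 2 mm. A picture is of the moment at which its call begins. camera_info takes no time and is no camera call.
- robot.close_job(): hands the job in, once; it reports no verdict.
The state is a dict: "t": time; "q": joint angles; "dq": joint speeds; "joint_torque": joint torques, N m; "tool_pos": TCP position; "orientation": TCP orientation; "force": force on the tool from outside, world axes, zero at the start; "wrist_torque": the same for the moment, N m; "opening": finger opening in m.
Only numpy, scipy, OpenCV 4.12 (cv2) and the standard library are available. Lean on these libraries where they do the work, as an engineer would, in place of code of your own. Each camera call takes 0.05 s, during which the arm holds its last target. There are 200 camera calls.

## Working session

There is one attempt and no reset: what is moved stays moved. The work goes in short steps, Python scripts to look and compute and a shell command to move; the robot and the scene stay as the last step left them, time stands still between calls to the robot, and variables do not carry over. Pictures are saved under pics/ and viewed, about 12 in all and at most 16, crops included, and the job is handed in when it is done.

```bash
mkdir -p pics; python3 - <<'E'
from plant import robot
import cv2,numpy as np
s=robot.read_state(); print({k:np.round(v,3) for k,v in s.items()})
for n in("scene","top"):
    p,d=robot.read_camera(n); cv2.imwrite(f"pics/{n}0.png",p[:,:,::-1]); np.savez(f"{n}0.npz",p=p,d=d)
    print(n,robot.camera_info(n))
E
```

```text
{'t': np.float64(0.0), 'q': array([-1.306,  0.131,  1.489, -0.   ,  1.523, -0.085]), 'dq': array([ 0.   , -0.001, -0.001,  0.001,  0.001, -0.001]), 'joint_torque': array([ 0.0000e+00, -5.5984e+01, -4.9176e+01,  7.7000e-02,  3.6000e-02,
       -0.0000e+00]), 'tool_pos': array([ 0.205, -0.563,  0.218]), 'orientation': array([-3.092, -0.546,  0.   ]), 'force': array([ 0.335, -0.241, -0.286]), 'wrist_torque': array([-0.003, -0.012, -0.016]), 'opening': np.float64(0.093)}
scene {'vertical_fov': 46.943136796539, 'cx': 257.780774045936, 'cy': 196.999094939088, 'cam_to_world': array([[-0.03687439, -0.70695638,  0.70629524,  1.2810335 ],
       [ 0.99914348, -0.03936202,  0.0127646 ,  0.03145647],
       [ 0.01877719,  0.70616097,  0.70780231,  0.78600161],
       [ 0.        ,  0.        ,  0.        ,  1.        ]])}
top {'vertical_fov': 46.496727864304866, 'cx': 255.8734698808951, 'cy': 192.20210138967872, 'cam_to_world': array([[-0.00582161,  0.99410971, -0.10822195,  0.40863917],
       [-0.99991009, -0.00709431, -0.01137882,  0.03222777],
       [-0.01207956,  0.10814598,  0.99406163,  1.26099225],
       [ 0.        ,  0.        ,  0.        ,  1.        ]])}
```

View pics/scene0.png

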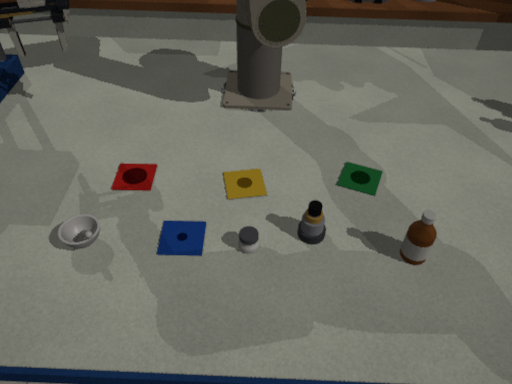

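View pics/top0.png

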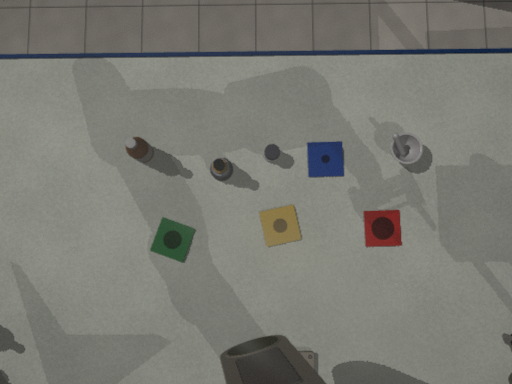

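The scene view shows the stack at (313,225), pads blue (182,237), yellow (245,183), green (361,177), red (135,177), jar (248,240) and bottle (417,240). In the top view the stack is at (220,167) and the pads at (325,159), (280,226), (173,240) and (383,228). Next I measure from both views.

```bash
cat > h.py <<'E'
import numpy as np,cv2
from plant import robot
def ray(n,uv):
    c=robot.camera_info(n); f=192/np.tan(np.radians(c["vertical_fov"]/2)); M=np.array(c["cam_to_world"])
    uv=np.atleast_2d(uv).astype(float)
    d=np.c_[(uv[:,0]-c["cx"])/f,-(uv[:,1]-c["cy"])/f,-np.ones(len(uv))]
    return M[:3,3],d@M[:3,:3].T
def pts(n,d):  # world point map from depth
    v,u=np.mgrid[:384,:512]; o,r=ray(n,np.c_[u.ravel(),v.ravel()])
    return (o+r*d.reshape(-1,1)).reshape(384,512,3)
def atz(n,uv,z):
    o,r=ray(n,uv); return o+r*((z-o[2])/r[:,2])[:,None]
def tri(a,b):  # closest points of the rays scene a, top b
    o1,r1=ray("scene",a);o2,r2=ray("top",b);r1=r1[0];r2=r2[0]
    s=np.linalg.lstsq(np.c_[r1,-r2],o2-o1,rcond=None)[0]
    p,q=o1+s[0]*r1,o2+s[1]*r2; return (p+q)/2,np.linalg.norm(p-q)
E
python3 - <<'E'
from h import *
pad={"blue":(105,130),"yellow":(18,32),"green":(50,85),"red":(172,8)}
seed={"scene":dict(blue=(182,237),yellow=(245,183),green=(361,177),red=(135,177)),"top":dict(blue=(325,159),yellow=(280,226),green=(173,240),red=(383,228))}
D={n:np.load(n+"0.npz") for n in seed}; P={n:pts(n,D[n]["d"]) for n in seed}
for k,(lo,hi) in pad.items():
    C={}
    for n in seed:
        H=cv2.cvtColor(D[n]["p"],cv2.COLOR_RGB2HSV); h=H[...,0]
        m=((h>=lo)&(h<=hi) if lo<hi else (h>=lo)|(h<=hi))&(H[...,1]>90)
        u,v=seed[n][k]; w=np.zeros_like(m); w[v-35:v+35,u-35:u+35]=1; m&=w
        c,_=cv2.findContours(m.astype(np.uint8),0,2); c=max(c,key=cv2.contourArea)
        r=cv2.minAreaRect(atz(n,c[:,0],.005)[:,:2].astype(np.float32))
        uv=np.argwhere(m).mean(0)[::-1]
        C[n]=uv; z=P[n][...,2][m]
        print(k,n,"rect",np.round(r[0],4),np.round(r[1],3),"depth med z",np.round(np.median(z),4))
    # dark disc centre approx = pad centroid for triangulation
    print("  tri",tri(C["scene"],C["top"]))
for n,(u,v) in dict(scene=(313,222),top=(221,167)).items():
    Q=P[n][v-30:v+30,u-25:u+25].reshape(-1,3); 
    for a,b in((.09,.115),(.06,.085),(.04,.058),(.028,.05),(.015,.03)):
        q=Q[(Q[:,2]>a)&(Q[:,2]<b)]
        if len(q): print(n,a,b,len(q),q.min(0).round(4),q.max(0).round(4),np.median(q,0).round(4))
    print("bench z",np.median(Q[:,2][Q[:,2]<.01]))
for n,(u,v) in dict(scene=(313,222),top=(221,167)).items():
    cv2.imwrite(f"pics/{n}_c.png",cv2.resize(D[n]["p"][v-40:v+40,u-90:u+60,::-1],None,fx=5,fy=5,interpolation=2))
E
python3 -c "
import cv2,numpy as np
a=cv2.imread('pics/scene_c.png');b=cv2.imread('pics/top_c.png');cv2.imwrite('pics/c1.png',cv2.resize(np.vstack([a,b]),None,fx=.75,fy=.75))"
```

```text
blue scene rect [ 0.6403 -0.1512] [0.099 0.1  ] depth med z 0.0066
blue top rect [ 0.6397 -0.1506] [0.098 0.098] depth med z 0.0037
  tri (array([ 0.6400281 , -0.15157589,  0.00194129]), np.float64(0.0006762915070385287))
yellow scene rect [ 0.4522 -0.0197] [0.102 0.101] depth med z 0.0068
yellow top rect [ 0.4521 -0.0201] [0.098 0.098] depth med z 0.0034
  tri (array([ 0.45218331, -0.02003152,  0.00295501]), np.float64(0.0004610423931664078))
green scene rect [0.4152 0.2815] [0.099 0.099] depth med z 0.007
green top rect [0.4145 0.2815] [0.096 0.095] depth med z 0.0036
  tri (array([ 0.41104127,  0.28480865, -0.00047148]), np.float64(0.0027218159747067687))
red scene rect [ 0.443  -0.3057] [0.101 0.101] depth med z 0.0067
red top rect [ 0.4428 -0.3053] [0.099 0.1  ] depth med z 0.0039
  tri (array([ 0.44260626, -0.30637542,  0.00262507]), np.float64(0.0003441460478007604))
scene 0.09 0.115 144 [0.5975 0.1285 0.0903] [0.6257 0.1569 0.1028] [0.6159 0.1431 0.0994]
scene 0.06 0.085 178 [0.5993 0.1243 0.0601] [0.6365 0.1626 0.0849] [0.6234 0.1414 0.0728]
scene 0.04 0.058 173 [0.5965 0.118  0.0401] [0.6375 0.1687 0.0579] [0.6298 0.1409 0.0516]
scene 0.028 0.05 158 [0.6078 0.118  0.028 ] [0.6405 0.1675 0.05  ] [0.6323 0.1403 0.04  ]
scene 0.015 0.03 200 [0.5925 0.113  0.0152] [0.6437 0.1755 0.0299] [0.6328 0.1393 0.0234]
bench z 0.0019282883110992577
top 0.09 0.115 101 [0.5959 0.1317 0.0901] [0.6252 0.1588 0.1014] [0.6106 0.1452 0.0965]
top 0.06 0.085 75 [0.591  0.1261 0.0601] [0.6311 0.1641 0.0838] [0.6016 0.1378 0.0702]
top 0.04 0.058 98 [0.5854 0.1196 0.041 ] [0.6359 0.1687 0.058 ] [0.5996 0.1387 0.0543]
top 0.028 0.05 28 [0.5854 0.1196 0.0286] [0.6359 0.1579 0.0499] [0.5931 0.1308 0.0399]
top 0.015 0.03 105 [0.5809 0.1157 0.0153] [0.6409 0.1753 0.0294] [0.5936 0.1329 0.0209]
bench z -0.0011403856537954837
```

View pics/c1.png

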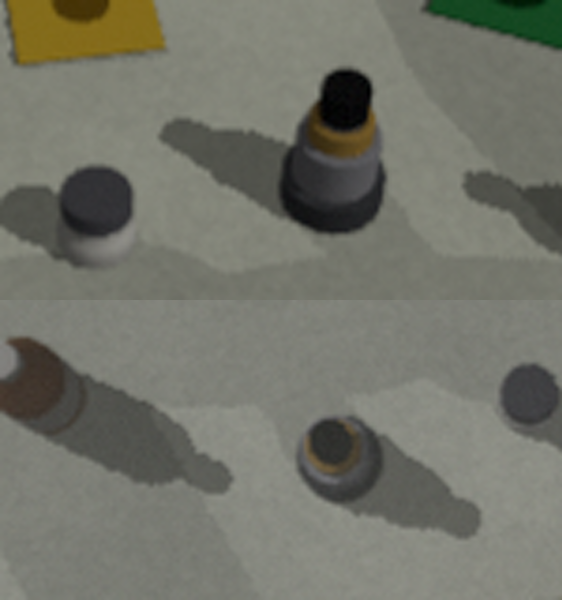

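The stack is upright at about (0.611, 0.144), and both views agree within 1–2 mm. Pads: blue (0.640, -0.151), yellow (0.452, -0.020), green (0.415, 0.2815), red (0.443, -0.3055). I'll square the tool to the world axes and move over.

```bash
python3 -m pendant '[{"translation":[0,0,0],"twist":[0,0,0.1165],"grip":1},{"translation":[0,0,0],"twist":[0,0,0.1165],"grip":1},{"translation":[0,0,0],"twist":[0,0,0.1165],"grip":1},{"translation":[24,-42,0],"twist":[0,0,0],"grip":1},{"translation":[24,-42,0],"twist":[0,0,0],"grip":1},{"translation":[24,-42,0],"twist":[0,0,0],"grip":1},{"translation":[24,-42,0],"twist":[0,0,0],"grip":1},{"translation":[24,-42,0],"twist":[0,0,0],"grip":1},{"translation":[24,-42,0],"twist":[0,0,0],"grip":1},{"translation":[0,0,0],"twist":[0,0,0],"grip":1}]' 30
cat >> h.py <<'E'
from scipy.spatial.transform import Rotation as R
def go(x,y,z):
    s=robot.read_state(); r=R.from_rotvec(s["orientation"])
    e=(r.inv()*R.from_rotvec([np.pi,0,0])).as_rotvec()
    d=r.inv().apply(np.array([x,y,z])-s["tool_pos"])*1000
    print("t",round(s["t"],2),"pos",np.round(s["tool_pos"],4),"open",round(s["opening"],4),"F",np.round(s["force"],1),"q",np.round(s["q"],2))
    print("tool shift mm",d.round(1),"twist to level",e.round(4))
E
python3 -c "
from h import *
go(.611,.144,.2)
for n,uv,z in (('top',(272,152),.045),('top',(137,147),.12)): print(atz(n,uv,z))"
```

```text
t: 1.1
tool_pos: [0.3549, -0.3024, 0.2115]
orientation: [-3.129, 0.03, 0.007]
force: [-0.5, -0.4, -0.4]
opening: 0.0932
t 1.1 pos [ 0.3549 -0.3024  0.2115] open 0.0932 F [-0.5 -0.4 -0.4] q [-0.82 -0.22  1.84  0.01  1.53  0.77]
tool shift mm [ 247.5 -451.1   16.1] twist to level [-0.0127  0.0045 -0.0193]
[[0.65243076 0.00093895 0.045     ]]
[[0.65352578 0.3543159  0.12      ]]
```

```bash
python3 -m pendant '[{"translation":[24,-43,0],"twist":[0,0,-0.019],"grip":1},{"translation":[24,-43,0],"twist":[0,0,0],"grip":1},{"translation":[24,-43,0],"twist":[0,0,0],"grip":1},{"translation":[24,-43,0],"twist":[0,0,0],"grip":1},{"translation":[24,-43,0],"twist":[0,0,0],"grip":1},{"translation":[24,-43,0],"twist":[0,0,0],"grip":1},{"translation":[24,-43,0],"twist":[0,0,0],"grip":1},{"translation":[24,-43,0],"twist":[0,0,0],"grip":1},{"translation":[24,-43,0],"twist":[0,0,0],"grip":1},{"translation":[0,0,0],"twist":[0,0,0],"grip":1}]' >/dev/null
python3 -c "
from h import *
go(.611,.144,.2)"
```

```text
t 2.1 pos [0.5746 0.087  0.2106] open 0.0928 F [-1.2 -0.3 -1.8] q [0.06 0.09 1.55 0.01 1.51 1.63]
tool shift mm [ 36.2 -57.1  10.8] twist to level [-0.0094  0.008  -0.0055]
```

```bash
python3 -m pendant '[{"translation":[18,-28,5],"twist":[0,0,-0.005],"grip":1},{"translation":[18,-28,5],"twist":[-0.009,0.008,0],"grip":1},{"translation":[0,0,0],"twist":[0,0,0],"grip":1},{"translation":[0,0,0],"twist":[0,0,0],"grip":1},{"translation":[0,0,20],"twist":[0,0,0],"grip":1},{"translation":[0,0,20],"twist":[0,0,0],"grip":1},{"translation":[0,0,20],"twist":[0,0,0],"grip":1},{"translation":[0,0,20],"twist":[0,0,0],"grip":1},{"translation":[0,0,0],"twist":[0,0,0],"grip":1},{"translation":[0,0,0],"twist":[0,0,0],"grip":1}]' >/dev/null
python3 - <<'E'
from h import *
go(.611,.144,.076)
a=[]
for n,(u,v) in dict(scene=(313,222),top=(221,167)).items():
    p,d=robot.read_camera(n); a.append(cv2.resize(p[max(v-50,0):v+40,u-60:u+60,::-1],None,fx=3.3,fy=3.3,interpolation=2))
cv2.imwrite("pics/p1.png",np.hstack(a))
E
```

```text
t 3.1 pos [0.6114 0.1317 0.1169] open 0.0931 F [0.1 0.4 0.1] q [ 0.13  0.27  1.52 -0.    1.36  1.71]
tool shift mm [ -0.4 -12.5  40.8] twist to level [ 0.005   0.0032 -0.0069]
```

View pics/p1.png

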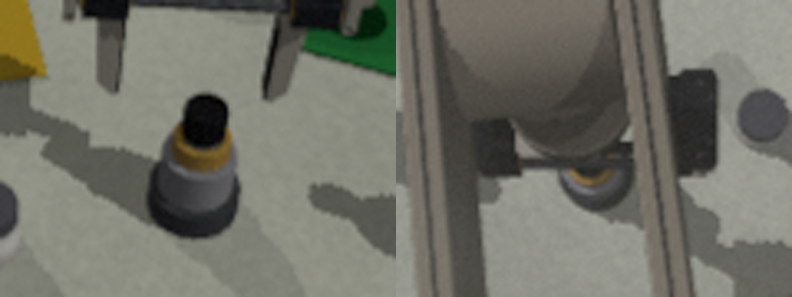

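The jaws straddle the head in the scene view (fingers at x≈110 and 275, head at 205). They need about 12 mm more in +y, which agrees with the measured pose.

```bash
python3 -m pendant '[{"translation":[0,-6,0],"twist":[0.005,0.003,-0.007],"grip":1},{"translation":[0,-6.5,0],"twist":[0,0,0],"grip":1},{"translation":[0,0,0],"twist":[0,0,0],"grip":1},{"translation":[0,0,10],"twist":[0,0,0],"grip":1},{"translation":[0,0,10],"twist":[0,0,0],"grip":1},{"translation":[0,0,10],"twist":[0,0,0],"grip":1},{"translation":[0,0,10],"twist":[0,0,0],"grip":1},{"translation":[0,0,0],"twist":[0,0,0],"grip":1},{"translation":[0,0,0],"twist":[0,0,0],"grip":1},{"translation":[0,0,0],"twist":[0,0,0],"grip":1}]' >/dev/null
python3 -c "
from h import *
go(.611,.144,.076)"
```

```text
t 4.2 pos [0.6129 0.1461 0.0758] open 0.0933 F [-0.4  0.9  0.2] q [0.15 0.31 1.55 0.   1.28 1.72]
tool shift mm [-1.9  2.1 -0.2] twist to level [-0.001  -0.0035  0.0017]
```

```bash
python3 -m pendant '[{"translation":[-2,2,0],"twist":[0,0,0],"grip":1},{"translation":[0,0,0],"twist":[0,0,0],"grip":1},{"translation":[0,0,0],"twist":[0,0,0],"grip":-1},{"translation":[0,0,0],"twist":[0,0,0],"grip":-1},{"translation":[0,0,0],"twist":[0,0,0],"grip":-1},{"translation":[0,0,0],"twist":[0,0,0],"grip":-1},{"translation":[0,0,0],"twist":[0,0,0],"grip":-1},{"translation":[0,0,0],"twist":[0,0,0],"grip":-1},{"translation":[0,0,0],"twist":[0,0,0],"grip":-1},{"translation":[0,0,0],"twist":[0,0,0],"grip":-1}]' 25
python3 -c "
from h import *
go(.611,.144,.076)"
```

```text
t: 5.2
tool_pos: [0.6121, 0.144, 0.078]
orientation: [-3.14, -0.002, -0.011]
force: [1.1, -0.2, -0.0]
opening: 0.0336
t 5.2 pos [0.6121 0.144  0.078 ] open 0.0336 F [ 1.1 -0.2 -0. ] q [0.15 0.3  1.55 0.   1.28 1.72]
tool shift mm [-1.1  0.   2. ] twist to level [-0.0015 -0.0068  0.0016]
```

```bash
python3 -m pendant '[{"translation":[0,0,0],"twist":[0,0,0],"grip":-1},{"translation":[0,0,0],"twist":[0,0,0],"grip":-1},{"translation":[0,0,0],"twist":[0,0,0],"grip":-1},{"translation":[0,0,0],"twist":[0,0,0],"grip":-1},{"translation":[0,0,-5],"twist":[0,0,0],"grip":-1},{"translation":[0,0,-10],"twist":[0,0,0],"grip":-1},{"translation":[0,0,-10],"twist":[0,0,0],"grip":-1},{"translation":[0,0,-10],"twist":[0,0,0],"grip":-1},{"translation":[0,0,-10],"twist":[0,0,0],"grip":-1},{"translation":[0,0,0],"twist":[0,0,0],"grip":-1}]'
python3 - <<'E'
from h import *
go(.611,.144,.2)
for n,(u,v) in dict(scene=(313,205)).items():
    p,d=robot.read_camera(n); cv2.imwrite("pics/p2.png",cv2.resize(p[v-60:v+60,u-70:u+70,::-1],None,fx=4,fy=4,interpolation=2))
E
```

```text
t: 6.2
tool_pos: [0.6119, 0.144, 0.1274]
orientation: [-3.14, -0.002, -0.011]
force: [-0.2, -0.7, -0.9]
opening: 0.0286
t 6.2 pos [0.6119 0.144  0.1274] open 0.0286 F [-0.2 -0.7 -0.9] q [0.15 0.26 1.51 0.   1.36 1.72]
tool shift mm [ -0.4  -0.1 -72.6] twist to level [-0.0016 -0.0073  0.0015]
```

View pics/p2.png

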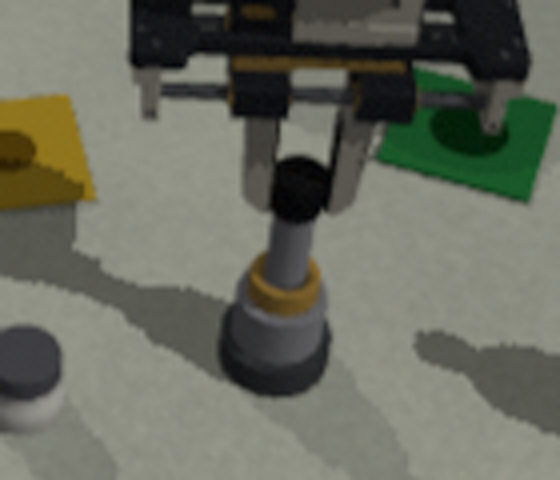

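The plunger is held and rises out of the ring; the stack is undisturbed. I'll lift clear and move to blue.

```bash
python3 -m pendant '[{"translation":[0,0,-15],"twist":[0,0,0],"grip":-1},{"translation":[0,0,-20],"twist":[0,0,0],"grip":-1},{"translation":[0,0,-20],"twist":[0,0,0],"grip":-1},{"translation":[0,0,0],"twist":[-0.002,-0.007,0.001],"grip":-1},{"translation":[2,15,0],"twist":[0,0,0],"grip":-1},{"translation":[3,30,0],"twist":[0,0,0],"grip":-1},{"translation":[4,40,0],"twist":[0,0,0],"grip":-1},{"translation":[4,40,0],"twist":[0,0,0],"grip":-1},{"translation":[4,40,0],"twist":[0,0,0],"grip":-1},{"translation":[3,30,0],"twist":[0,0,0],"grip":-1}]' >/dev/null
python3 -c "
from h import *
go(.640,-.151,.18)"
```

```text
t 7.25 pos [ 0.6279 -0.0574  0.1782] open 0.0293 F [ 0.3  0.4 -2.3] q [-0.17  0.24  1.43 -0.    1.47  1.39]
tool shift mm [11.3 93.7 -1.9] twist to level [0.001  0.0118 0.0079]
```

```bash
python3 -m pendant '[{"translation":[4,30,0],"twist":[0,0,0],"grip":-1},{"translation":[3,25,0],"twist":[0,0.006,0.008],"grip":-1},{"translation":[2,15,0],"twist":[0,0,0],"grip":-1},{"translation":[1,8,0],"twist":[0,0,0],"grip":-1},{"translation":[0,0,0],"twist":[0,0,0],"grip":-1},{"translation":[0,0,0],"twist":[0,0,0],"grip":-1},{"translation":[0,0,20],"twist":[0,0,0],"grip":-1},{"translation":[0,0,30],"twist":[0,0,0],"grip":-1},{"translation":[0,0,20],"twist":[0,0,0],"grip":-1},{"translation":[0,0,0],"twist":[0,0,0],"grip":-1}]' >/dev/null
python3 -c "
from h import *
go(.640,-.151,.065)"
```

```text
t 8.25 pos [ 0.6345 -0.1407  0.1009] open 0.0294 F [ 0.1 -0.1 -1.4] q [-0.3   0.35  1.45 -0.    1.35  1.28]
tool shift mm [ 6.  10.3 35.8] twist to level [-0.0007  0.0128 -0.0008]
```

```bash
python3 -m pendant '[{"translation":[3,5,0],"twist":[0,0.012,0],"grip":-1},{"translation":[3,5,0],"twist":[0,0,0],"grip":-1},{"translation":[0,0,0],"twist":[0,0,0],"grip":-1},{"translation":[0,0,10],"twist":[0,0,0],"grip":-1},{"translation":[0,0,10],"twist":[0,0,0],"grip":-1},{"translation":[0,0,8],"twist":[0,0,0],"grip":-1},{"translation":[0,0,0],"twist":[0,0,0],"grip":-1},{"translation":[0,0,0],"twist":[0,0,0],"grip":-1},{"translation":[0,0,0],"twist":[0,0,0],"grip":-1},{"translation":[0,0,0],"twist":[0,0,0],"grip":-1}]' >/dev/null
python3 - <<'E'
from h import *
go(.640,-.151,.061)
p,d=robot.read_camera("scene"); u,v=182,220; cv2.imwrite("pics/p3.png",cv2.resize(p[v-60:v+60,u-70:u+70,::-1],None,fx=4,fy=4,interpolation=2))
E
```

```text
t 9.25 pos [ 0.6436 -0.1502  0.0753] open 0.0295 F [ 0.5 -0.4 -1.6] q [-0.31  0.39  1.45  0.    1.3   1.26]
tool shift mm [-3.7  0.8 14.3] twist to level [ 0.0006 -0.0053  0.0018]
```

View pics/p3.png

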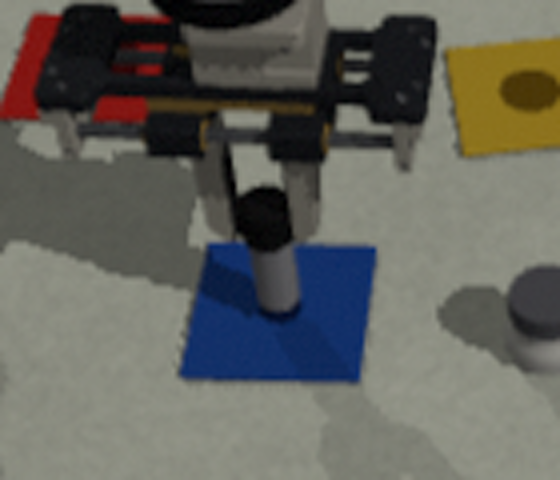

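The plunger hangs a little above its outline at about (280,305) in the crop. I'll lower it slowly.

```bash
python3 -m pendant '[{"translation":[-3,1,0],"twist":[0,-0.004,0],"grip":-1},{"translation":[0,0,0],"twist":[0,0,0],"grip":-1},{"translation":[0,0,4],"twist":[0,0,0],"grip":-1},{"translation":[0,0,3],"twist":[0,0,0],"grip":-1},{"translation":[0,0,2],"twist":[0,0,0],"grip":-1},{"translation":[0,0,2],"twist":[0,0,0],"grip":-1},{"translation":[0,0,0],"twist":[0,0,0],"grip":-1},{"translation":[0,0,0],"twist":[0,0,0],"grip":-1},{"translation":[0,0,0],"twist":[0,0,0],"grip":-1},{"translation":[0,0,0],"twist":[0,0,0],"grip":-1}]' >/dev/null
python3 -c "
from h import *
go(.640,-.151,.061)"
```

```text
t 10.3 pos [ 0.6408 -0.1514  0.064 ] open 0.0294 F [-0.5  0.3 -1.8] q [-0.31  0.4   1.46 -0.    1.28  1.26]
tool shift mm [-0.8 -0.4  3. ] twist to level [ 0.0009 -0.0021  0.0018]
```

```bash
python3 -m pendant '[{"translation":[0,0,1],"twist":[0,0,0],"grip":-1},{"translation":[0,0,0],"twist":[0,0,0],"grip":-1},{"translation":[0,0,1],"twist":[0,0,0],"grip":-1},{"translation":[0,0,0],"twist":[0,0,0],"grip":-1},{"translation":[0,0,1],"twist":[0,0,0],"grip":-1},{"translation":[0,0,0],"twist":[0,0,0],"grip":-1},{"translation":[0,0,1],"twist":[0,0,0],"grip":-1},{"translation":[0,0,0],"twist":[0,0,0],"grip":-1},{"translation":[0,0,0],"twist":[0,0,0],"grip":-1},{"translation":[0,0,0],"twist":[0,0,0],"grip":-1}]' >/dev/null
python3 -c "
from h import *
go(.640,-.151,.060)"
```

```text
t 11.3 pos [ 0.6417 -0.1516  0.0611] open 0.0295 F [-0.8  0.1 -1.3] q [-0.31  0.4   1.46 -0.    1.27  1.26]
tool shift mm [-1.7 -0.6  1.1] twist to level [ 0.0014 -0.004   0.0019]
```

```bash
python3 -m pendant '[{"translation":[0,0,1],"twist":[0,0,0],"grip":-1},{"translation":[0,0,0],"twist":[0,0,0],"grip":-1},{"translation":[0,0,1],"twist":[0,0,0],"grip":-1},{"translation":[0,0,0],"twist":[0,0,0],"grip":-1},{"translation":[0,0,0],"twist":[0,0,0],"grip":-1},{"translation":[0,0,0],"twist":[0,0,0],"grip":-1},{"translation":[0,0,0],"twist":[0,0,0],"grip":-1},{"translation":[0,0,0],"twist":[0,0,0],"grip":-1},{"translation":[0,0,0],"twist":[0,0,0],"grip":-1},{"translation":[0,0,0],"twist":[0,0,0],"grip":-1}]' >/dev/null
python3 -c "
from h import *
go(.640,-.151,.060)"
```

```text
t 12.3 pos [ 0.643  -0.1518  0.061 ] open 0.0293 F [0.  1.8 1.6] q [-0.31  0.4   1.46  0.    1.27  1.26]
tool shift mm [-3.1 -0.8  0.9] twist to level [ 0.002  -0.0069  0.0019]
```

Contact is felt: Fz went from -1.6 to +1.6 and z stalled. I release and rise.

```bash
python3 -m pendant '[{"translation":[0,0,0],"twist":[0,0,0],"grip":0.2},{"translation":[0,0,0],"twist":[0,0,0],"grip":0.2},{"translation":[0,0,0],"twist":[0,0,0],"grip":0.2},{"translation":[0,0,0],"twist":[0,0,0],"grip":0.2},{"translation":[0,0,0],"twist":[0,0,0],"grip":0.2},{"translation":[0,0,0],"twist":[0,0,0],"grip":0.2},{"translation":[0,0,-15],"twist":[0,0,0],"grip":0.2},{"translation":[0,0,-35],"twist":[0,0,0],"grip":0.2},{"translation":[0,0,-40],"twist":[0,0,0],"grip":0.2},{"translation":[0,0,-20],"twist":[0,0,0],"grip":1}]' >/dev/null
python3 - <<'E'
from h import *
go(.611,.144,.16)
p,d=robot.read_camera("scene"); u,v=182,220; cv2.imwrite("pics/p4.png",cv2.resize(p[v-40:v+50,u-40:u+170,::-1],None,fx=3.5,fy=3.5,interpolation=2))
E
```

```text
t 13.3 pos [ 0.639  -0.1507  0.1715] open 0.0601 F [-0.1  0.3  1.1] q [-0.31  0.31  1.37 -0.    1.46  1.26]
tool shift mm [ -27.4 -294.7   11.8] twist to level [-0.0006  0.002   0.0018]
```

View pics/p4.png

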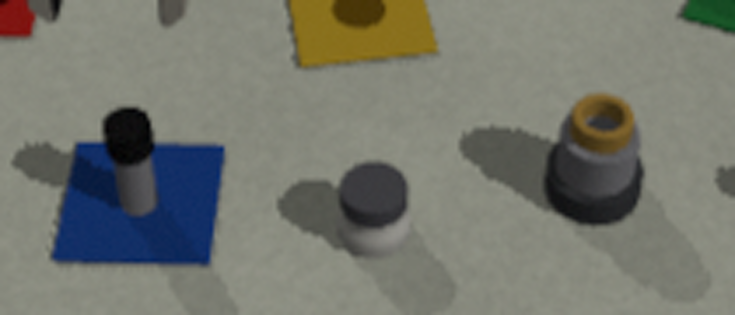

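The plunger stands on the blue pad, and the ring, sleeve and base are still stacked. Back to the stack for the ring.

```bash
python3 -m pendant '[{"translation":[-3,-30,0],"twist":[0,0,0],"grip":1},{"translation":[-4,-45,0],"twist":[0,0,0],"grip":1},{"translation":[-4,-45,0],"twist":[0,0,0],"grip":1},{"translation":[-4,-45,0],"twist":[0,0,0],"grip":1},{"translation":[-4,-45,0],"twist":[0,0,0],"grip":1},{"translation":[-4,-45,0],"twist":[0,0,0],"grip":1},{"translation":[-4,-40,0],"twist":[0,0,0],"grip":1},{"translation":[-2,-20,0],"twist":[0,0,0],"grip":1},{"translation":[0,0,0],"twist":[0,0,0],"grip":1},{"translation":[0,0,0],"twist":[0,0,0],"grip":1}]' >/dev/null
python3 -c "
from h import *
go(.611,.144,.058)"
```

```text
t 14.35 pos [0.6126 0.1737 0.1846] open 0.0931 F [-0.1  0.9  0.2] q [ 0.2   0.23  1.44 -0.01  1.46  1.77]
tool shift mm [ -3.6  29.4 126.6] twist to level [ 0.0024 -0.016  -0.001 ]
```

```bash
python3 -m pendant '[{"translation":[-1,15,0],"twist":[0.002,-0.016,0],"grip":1},{"translation":[-1,12,0],"twist":[0,0,0],"grip":1},{"translation":[0,0,0],"twist":[0,0,0],"grip":1},{"translation":[0,0,25],"twist":[0,0,0],"grip":1},{"translation":[0,0,35],"twist":[0,0,0],"grip":1},{"translation":[0,0,30],"twist":[0,0,0],"grip":1},{"translation":[0,0,15],"twist":[0,0,0],"grip":1},{"translation":[0,0,0],"twist":[0,0,0],"grip":1},{"translation":[0,0,0],"twist":[0,0,0],"grip":1},{"translation":[0,0,0],"twist":[0,0,0],"grip":1}]' >/dev/null
python3 - <<'E'
from h import *
go(.611,.144,.0585)
p,d=robot.read_camera("scene"); P=pts("scene",d); H=cv2.cvtColor(p,cv2.COLOR_RGB2HSV)
m=(H[...,0]>8)&(H[...,0]<32)&(H[...,1]>90); w=np.zeros_like(m); w[205:230,295:335]=1; m&=w
q=P[m]; q=q[(q[:,2]>.055)&(q[:,2]<.08)]; print(len(q),q.min(0),q.max(0))
E
```

```text
t 15.35 pos [0.6148 0.1333 0.0815] open 0.0929 F [0.4 0.1 0.1] q [ 0.13  0.3   1.55 -0.    1.29  1.72]
tool shift mm [ -4.1 -10.7  23. ] twist to level [ 0.0006 -0.0056 -0.0154]
214 [0.59350917 0.12431036 0.05500285] [0.63127691 0.16375932 0.07710012]
```

```bash
python3 -m pendant '[{"translation":[-2,-5,0],"twist":[0,-0.005,-0.015],"grip":1},{"translation":[-2,-5.5,0],"twist":[0,0,0],"grip":1},{"translation":[0,0,0],"twist":[0,0,0],"grip":1},{"translation":[0,0,0],"twist":[0,0,0],"grip":1},{"translation":[0,0,8],"twist":[0,0,0],"grip":1},{"translation":[0,0,8],"twist":[0,0,0],"grip":1},{"translation":[0,0,5],"twist":[0,0,0],"grip":1},{"translation":[0,0,0],"twist":[0,0,0],"grip":1},{"translation":[0,0,0],"twist":[0,0,0],"grip":1},{"translation":[0,0,0],"twist":[0,0,0],"grip":1}]' >/dev/null
python3 -c "
from h import *
go(.611,.144,.0585)"
```

```text
t 16.4 pos [0.6128 0.1457 0.0621] open 0.0933 F [ 0.   0.2 -0.8] q [ 0.15  0.33  1.56 -0.    1.25  1.72]
tool shift mm [-1.8  1.7  3.6] twist to level [-0.0002 -0.0054  0.0021]
```

```bash
python3 -m pendant '[{"translation":[-1.5,1.7,3],"twist":[0,-0.005,0],"grip":1},{"translation":[0,0,0],"twist":[0,0,0],"grip":1},{"translation":[0,0,0],"twist":[0,0,0],"grip":-1},{"translation":[0,0,0],"twist":[0,0,0],"grip":-1},{"translation":[0,0,0],"twist":[0,0,0],"grip":-1},{"translation":[0,0,0],"twist":[0,0,0],"grip":-1},{"translation":[0,0,0],"twist":[0,0,0],"grip":-1},{"translation":[0,0,0],"twist":[0,0,0],"grip":-1},{"translation":[0,0,0],"twist":[0,0,0],"grip":-1},{"translation":[0,0,0],"twist":[0,0,0],"grip":-1}]' 20 >/dev/null
python3 -c "
from h import *
go(.611,.144,.0585)"
```

```text
t 17.4 pos [0.612  0.1439 0.06  ] open 0.0396 F [ 0.7 -0.4 -0.1] q [0.15 0.33 1.56 0.   1.25 1.72]
tool shift mm [-1.  -0.1  1.5] twist to level [-0.0005 -0.0018  0.0019]
```

```bash
python3 -m pendant '[{"translation":[0,0,0],"twist":[0,0,0],"grip":-1},{"translation":[0,0,-6],"twist":[0,0,0],"grip":-1},{"translation":[0,0,-15],"twist":[0,0,0],"grip":-1},{"translation":[0,0,-20],"twist":[0,0,0],"grip":-1},{"translation":[0,0,-15],"twist":[0,0,0],"grip":-1},{"translation":[0,0,0],"twist":[0,0,0],"grip":-1},{"translation":[-10,10,0],"twist":[0,0,0],"grip":-1},{"translation":[-20,20,0],"twist":[0,0,0],"grip":-1},{"translation":[-25,25,0],"twist":[0,0,0],"grip":-1},{"translation":[-25,25,0],"twist":[0,0,0],"grip":-1}]' >/dev/null
python3 - <<'E'
from h import *
go(.452,-.020,.12)
p,d=robot.read_camera("scene"); u,v=290,210; cv2.imwrite("pics/p5.png",cv2.resize(p[v-70:v+50,u-80:u+80,::-1],None,fx=4,fy=4,interpolation=2))
E
```

```text
t 18.4 pos [0.5328 0.0644 0.1217] open 0.0396 F [-0.3 -1.1 -1.1] q [0.02 0.02 1.78 0.   1.33 1.59]
tool shift mm [-81.3  84.    1. ] twist to level [-0.0017 -0.0068  0.0059]
```

View pics/p5.png

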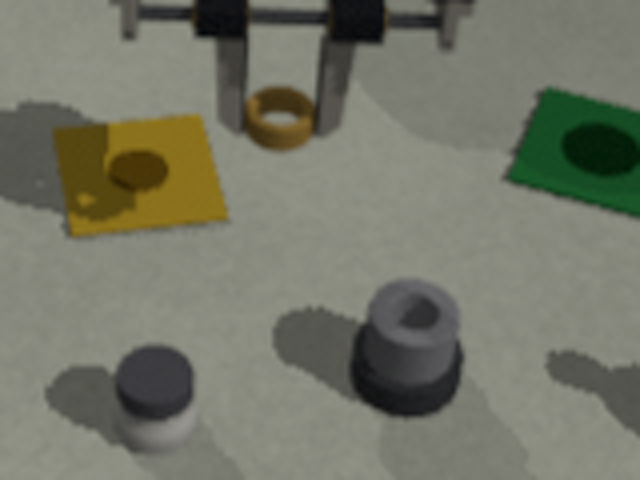

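The ring is held level between the fingers, and sleeve and base have stayed put. On to yellow.

```bash
python3 -m pendant '[{"translation":[-25,25,0],"twist":[0,0,0],"grip":-1},{"translation":[-22,23,0],"twist":[0,-0.006,0.006],"grip":-1},{"translation":[-14,15,0],"twist":[0,0,0],"grip":-1},{"translation":[-5,5,0],"twist":[0,0,0],"grip":-1},{"translation":[0,0,0],"twist":[0,0,0],"grip":-1},{"translation":[0,0,0],"twist":[0,0,0],"grip":-1},{"translation":[0,0,20],"twist":[0,0,0],"grip":-1},{"translation":[0,0,30],"twist":[0,0,0],"grip":-1},{"translation":[0,0,20],"twist":[0,0,0],"grip":-1},{"translation":[0,0,0],"twist":[0,0,0],"grip":-1}]' >/dev/null
python3 -c "
from h import *
go(.452,-.020,.015)"
```

```text
t 19.45 pos [ 0.4633 -0.007   0.0486] open 0.0398 F [-0.5  0.2 -1.4] q [-0.13 -0.09  2.03  0.    1.2   1.45]
tool shift mm [-11.4  13.1  33.5] twist to level [-0.0003 -0.0005 -0.0007]
```

```bash
python3 -m pendant '[{"translation":[-6,6,0],"twist":[0,0,0],"grip":-1},{"translation":[-6,7,0],"twist":[0,0,0],"grip":-1},{"translation":[0,0,0],"twist":[0,0,0],"grip":-1},{"translation":[0,0,10],"twist":[0,0,0],"grip":-1},{"translation":[0,0,12],"twist":[0,0,0],"grip":-1},{"translation":[0,0,8],"twist":[0,0,0],"grip":-1},{"translation":[0,0,2],"twist":[0,0,0],"grip":-1},{"translation":[0,0,0],"twist":[0,0,0],"grip":-1},{"translation":[0,0,0],"twist":[0,0,0],"grip":-1},{"translation":[0,0,0],"twist":[0,0,0],"grip":-1}]' >/dev/null
python3 -c "
from h import *
go(.452,-.020,.009)"
```

```text
t 20.45 pos [ 0.4536 -0.0204  0.0174] open 0.0396 F [ 0.2 -0.3 -1. ] q [-0.16 -0.07  2.08  0.    1.13  1.41]
tool shift mm [-1.7 -0.4  8.4] twist to level [ 0.0001 -0.0049  0.0006]
```

```bash
python3 -m pendant '[{"translation":[-1.5,0,3],"twist":[0,-0.005,0],"grip":-1},{"translation":[0,0,3],"twist":[0,0,0],"grip":-1},{"translation":[0,0,0],"twist":[0,0,0],"grip":-1},{"translation":[0,0,1],"twist":[0,0,0],"grip":-1},{"translation":[0,0,0],"twist":[0,0,0],"grip":-1},{"translation":[0,0,1],"twist":[0,0,0],"grip":-1},{"translation":[0,0,0],"twist":[0,0,0],"grip":-1},{"translation":[0,0,1],"twist":[0,0,0],"grip":-1},{"translation":[0,0,0],"twist":[0,0,0],"grip":-1},{"translation":[0,0,0],"twist":[0,0,0],"grip":-1}]' >/dev/null
python3 -c "
from h import *
go(.452,-.020,.009)"
```

```text
t 21.45 pos [ 0.4533 -0.0206  0.009 ] open 0.0398 F [ 0.2 -0.7 -1.5] q [-0.16 -0.05  2.08 -0.    1.11  1.41]
tool shift mm [-1.3 -0.6  0. ] twist to level [ 0.0005 -0.002   0.0007]
```

```bash
python3 -m pendant '[{"translation":[0,0,1],"twist":[0,0,0],"grip":-1},{"translation":[0,0,0],"twist":[0,0,0],"grip":-1},{"translation":[0,0,1],"twist":[0,0,0],"grip":-1},{"translation":[0,0,0],"twist":[0,0,0],"grip":-1},{"translation":[0,0,0],"twist":[0,0,0],"grip":-1},{"translation":[0,0,0],"twist":[0,0,0],"grip":-1},{"translation":[0,0,0],"twist":[0,0,0],"grip":-1},{"translation":[0,0,0],"twist":[0,0,0],"grip":-1},{"translation":[0,0,0],"twist":[0,0,0],"grip":-1},{"translation":[0,0,0],"twist":[0,0,0],"grip":-1}]' >/dev/null
python3 -c "
from h import *
go(.452,-.020,.009)"
```

```text
t 22.45 pos [ 0.4542 -0.0207  0.0089] open 0.0397 F [-2.  -0.3  3.2] q [-0.16 -0.05  2.08 -0.    1.11  1.41]
tool shift mm [-2.2 -0.7 -0.1] twist to level [ 0.0006 -0.0029  0.0007]
```

Contact. Release and rise.

```bash
python3 -m pendant '[{"translation":[0,0,0],"twist":[0,0,0],"grip":0.4},{"translation":[0,0,0],"twist":[0,0,0],"grip":0.4},{"translation":[0,0,0],"twist":[0,0,0],"grip":0.4},{"translation":[0,0,0],"twist":[0,0,0],"grip":0.4},{"translation":[0,0,0],"twist":[0,0,0],"grip":0.4},{"translation":[0,0,0],"twist":[0,0,0],"grip":0.4},{"translation":[0,0,-15],"twist":[0,0,0],"grip":0.4},{"translation":[0,0,-30],"twist":[0,0,0],"grip":0.4},{"translation":[0,0,-35],"twist":[0,0,0],"grip":0.4},{"translation":[0,0,-20],"twist":[0,0,0],"grip":1}]' >/dev/null
python3 - <<'E'
from h import *
go(.611,.144,.11)
p,d=robot.read_camera("scene"); u,v=290,210; cv2.imwrite("pics/p6.png",cv2.resize(p[v-60:v+50,u-130:u+60,::-1],None,fx=3.5,fy=3.5,interpolation=2))
E
```

```text
t 23.45 pos [ 0.4497 -0.02    0.1071] open 0.0694 F [-0.1 -0.9  0.6] q [-0.16 -0.19  2.01 -0.    1.33  1.41]
tool shift mm [ 161.4 -163.9   -3.9] twist to level [-0.0009  0.0069  0.0007]
```

View pics/p6.png

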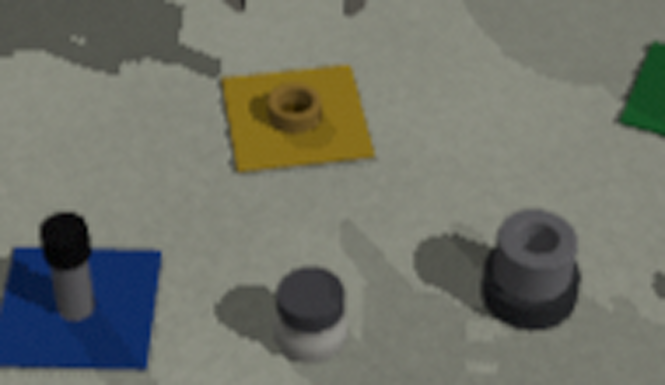

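The ring lies flat on yellow. Now the sleeve.

```bash
python3 -m pendant '[{"translation":[15,-15,-10],"twist":[0,0,0],"grip":1},{"translation":[25,-25,-5],"twist":[0,0,0],"grip":1},{"translation":[30,-30,0],"twist":[0,0,0],"grip":1},{"translation":[30,-30,0],"twist":[0,0,0],"grip":1},{"translation":[30,-30,0],"twist":[0,0,0],"grip":1},{"translation":[20,-22,0],"twist":[0,0,0],"grip":1},{"translation":[10,-10,0],"twist":[0,0,0],"grip":1},{"translation":[0,0,0],"twist":[0,0,0],"grip":1},{"translation":[0,0,0],"twist":[0,0,0],"grip":1},{"translation":[0,0,0],"twist":[0,0,0],"grip":1}]' >/dev/null
python3 -c "
from h import *
go(.611,.144,.07)"
```

```text
t 24.5 pos [0.6172 0.1472 0.1215] open 0.0929 F [-0.5 -0.2  0.2] q [ 0.15  0.29  1.49 -0.    1.37  1.73]
tool shift mm [-6.1  3.1 51.5] twist to level [ 0.0014  0.0018 -0.0015]
```

```bash
python3 -m pendant '[{"translation":[-3,1.5,0],"twist":[0,0,0],"grip":1},{"translation":[-3,1.5,0],"twist":[0,0,0],"grip":1},{"translation":[0,0,0],"twist":[0,0,0],"grip":1},{"translation":[0,0,15],"twist":[0,0,0],"grip":1},{"translation":[0,0,20],"twist":[0,0,0],"grip":1},{"translation":[0,0,15],"twist":[0,0,0],"grip":1},{"translation":[0,0,5],"twist":[0,0,0],"grip":1},{"translation":[0,0,0],"twist":[0,0,0],"grip":1},{"translation":[0,0,0],"twist":[0,0,0],"grip":1},{"translation":[0,0,0],"twist":[0,0,0],"grip":1}]' >/dev/null
python3 - <<'E'
from h import *
go(.611,.144,.0255)
p,d=robot.read_camera("scene"); Q=pts("scene",d)[212:250,288:338].reshape(-1,3)
for a,b in((.05,.061),(.028,.05),(.012,.022)):
    q=Q[(Q[:,2]>a)&(Q[:,2]<b)&(Q[:,1]>.1)&(Q[:,1]<.19)]; print(a,len(q),q.min(0).round(4),q.max(0).round(4))
E
```

```text
t 25.5 pos [0.6089 0.1407 0.0628] open 0.093 F [0.5 0.3 0.5] q [ 0.15  0.32  1.56 -0.    1.26  1.72]
tool shift mm [ 2.2 -3.3 37.3] twist to level [ 0.0017  0.0019 -0.005 ]
0.05 255 [0.5927 0.119  0.0501] [0.6376 0.1688 0.0606]
0.028 210 [0.5942 0.1177 0.0281] [0.6382 0.1677 0.05  ]
0.012 91 [0.5912 0.1132 0.0121] [0.6433 0.1751 0.022 ]
```

```bash
python3 -m pendant '[{"translation":[2.5,-3,0],"twist":[0.001,0.002,-0.005],"grip":1},{"translation":[0,0,0],"twist":[0,0,0],"grip":1},{"translation":[0,0,0],"twist":[0,0,0],"grip":1},{"translation":[0,0,10],"twist":[0,0,0],"grip":1},{"translation":[0,0,10],"twist":[0,0,0],"grip":1},{"translation":[0,0,8],"twist":[0,0,0],"grip":1},{"translation":[0,0,6],"twist":[0,0,0],"grip":1},{"translation":[0,0,0],"twist":[0,0,0],"grip":1},{"translation":[0,0,0],"twist":[0,0,0],"grip":1},{"translation":[0,0,0],"twist":[0,0,0],"grip":1}]' >/dev/null
python3 -c "
from h import *
go(.611,.144,.027)"
```

```text
t 26.55 pos [0.6123 0.1442 0.0266] open 0.0932 F [ 0.9 -0.7  0. ] q [ 0.15  0.37  1.57 -0.    1.2   1.72]
tool shift mm [-1.3  0.2 -0.4] twist to level [ 0.0005 -0.0018  0.0006]
```

```bash
python3 -m pendant '[{"translation":[-0.5,0,0],"twist":[0,0,0],"grip":-1},{"translation":[0,0,0],"twist":[0,0,0],"grip":-1},{"translation":[0,0,0],"twist":[0,0,0],"grip":-1},{"translation":[0,0,0],"twist":[0,0,0],"grip":-1},{"translation":[0,0,0],"twist":[0,0,0],"grip":-1},{"translation":[0,0,0],"twist":[0,0,0],"grip":-1},{"translation":[0,0,0],"twist":[0,0,0],"grip":-1},{"translation":[0,0,0],"twist":[0,0,0],"grip":-1},{"translation":[0,0,0],"twist":[0,0,0],"grip":-1},{"translation":[0,0,0],"twist":[0,0,0],"grip":-1}]' 35 >/dev/null
python3 -c "
from h import *
go(.611,.144,.027)"
```

```text
t 27.55 pos [0.613  0.1443 0.0283] open 0.0505 F [ 0.4  0.4 -0. ] q [ 0.15  0.37  1.57 -0.    1.2   1.72]
tool shift mm [-2.   0.3  1.3] twist to level [ 0.0001 -0.0045  0.0007]
```

```bash
python3 -m pendant '[{"translation":[0,0,-6],"twist":[0,0,0],"grip":-1},{"translation":[0,0,-15],"twist":[0,0,0],"grip":-1},{"translation":[0,0,-20],"twist":[0,0,0],"grip":-1},{"translation":[0,0,-20],"twist":[0,0,0],"grip":-1},{"translation":[0,0,0],"twist":[0,0,0],"grip":-1},{"translation":[-10,-7,0],"twist":[0,0,0],"grip":-1},{"translation":[-20,-14,0],"twist":[0,0,0],"grip":-1},{"translation":[-30,-21,0],"twist":[0,0,0],"grip":-1},{"translation":[-30,-21,0],"twist":[0,0,0],"grip":-1},{"translation":[-25,-18,0],"twist":[0,0,0],"grip":-1}]' >/dev/null
python3 - <<'E'
from h import *
go(.415,.2815,.09)
p,d=robot.read_camera("scene"); u,v=320,200; cv2.imwrite("pics/p7.png",cv2.resize(p[v-60:v+50,u-60:u+100,::-1],None,fx=3.5,fy=3.5,interpolation=2))
E
```

```text
t 28.55 pos [0.4907 0.2255 0.0885] open 0.0505 F [ 0.1  0.6 -3. ] q [ 0.34  0.07  1.79 -0.    1.28  1.91]
tool shift mm [-76.  -55.7  -1.4] twist to level [ 0.0017  0.0027 -0.0049]
```

View pics/p7.png

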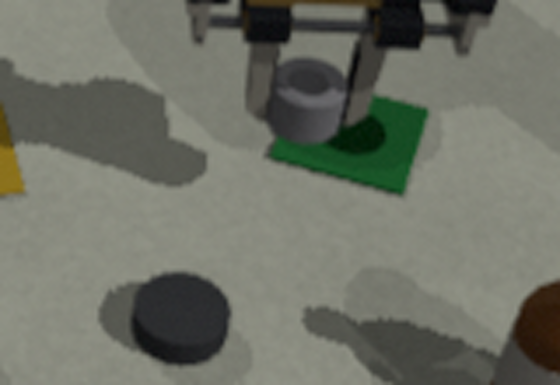

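The sleeve is held upright and the base has stayed. On to green.

```bash
python3 -m pendant '[{"translation":[-22,-16,0],"twist":[0,0,0],"grip":-1},{"translation":[-20,-15,0],"twist":[0,0,-0.005],"grip":-1},{"translation":[-12,-9,0],"twist":[0,0,0],"grip":-1},{"translation":[-5,-4,0],"twist":[0,0,0],"grip":-1},{"translation":[0,0,0],"twist":[0,0,0],"grip":-1},{"translation":[0,0,0],"twist":[0,0,0],"grip":-1},{"translation":[0,0,15],"twist":[0,0,0],"grip":-1},{"translation":[0,0,20],"twist":[0,0,0],"grip":-1},{"translation":[0,0,10],"twist":[0,0,0],"grip":-1},{"translation":[0,0,0],"twist":[0,0,0],"grip":-1}]' >/dev/null
python3 -c "
from h import *
go(.415,.2815,.0115)"
```

```text
t 29.6 pos [0.4237 0.2721 0.0389] open 0.0507 F [-1.2  0.2 -3. ] q [0.47 0.05 1.92 0.   1.18 2.04]
tool shift mm [-8.5 -9.5 27.4] twist to level [0.0026 0.0081 0.0021]
```

```bash
python3 -m pendant '[{"translation":[-4.5,-4.5,0],"twist":[0.002,0.008,0],"grip":-1},{"translation":[-4.5,-5,0],"twist":[0,0,0],"grip":-1},{"translation":[0,0,0],"twist":[0,0,0],"grip":-1},{"translation":[0,0,8],"twist":[0,0,0],"grip":-1},{"translation":[0,0,8],"twist":[0,0,0],"grip":-1},{"translation":[0,0,5],"twist":[0,0,0],"grip":-1},{"translation":[0,0,1],"twist":[0,0,0],"grip":-1},{"translation":[0,0,0],"twist":[0,0,0],"grip":-1},{"translation":[0,0,0],"twist":[0,0,0],"grip":-1},{"translation":[0,0,0],"twist":[0,0,0],"grip":-1}]' >/dev/null
python3 - <<'E'
from h import *
go(.415,.2815,.0115)
p,d=robot.read_camera("scene"); u,v=360,170; cv2.imwrite("pics/p8.png",cv2.resize(p[v-30:v+30,u-40:u+40,::-1],None,fx=5,fy=5,interpolation=2))
E
```

```text
t 30.6 pos [0.416  0.2828 0.0174] open 0.051 F [-0.2 -0.7 -3.6] q [ 0.5   0.07  1.94 -0.    1.13  2.07]
tool shift mm [-1.   1.3  5.9] twist to level [-0.0008 -0.0032  0.0013]
```

View pics/p8.png

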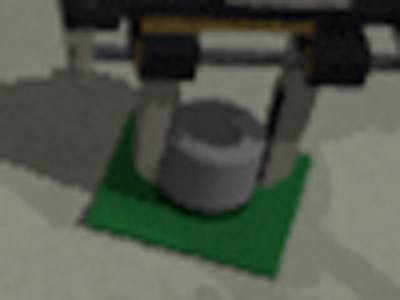

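The sleeve is centred over the green pad and level. I'll lower it the last few millimetres.

```bash
python3 -m pendant '[{"translation":[-1,1,2],"twist":[0,-0.003,0],"grip":-1},{"translation":[0,0,2],"twist":[0,0,0],"grip":-1},{"translation":[0,0,0],"twist":[0,0,0],"grip":-1},{"translation":[0,0,1],"twist":[0,0,0],"grip":-1},{"translation":[0,0,0],"twist":[0,0,0],"grip":-1},{"translation":[0,0,1],"twist":[0,0,0],"grip":-1},{"translation":[0,0,0],"twist":[0,0,0],"grip":-1},{"translation":[0,0,1],"twist":[0,0,0],"grip":-1},{"translation":[0,0,0],"twist":[0,0,0],"grip":-1},{"translation":[0,0,0],"twist":[0,0,0],"grip":-1}]' >/dev/null
python3 -c "
from h import *
go(.415,.2815,.0115)"
```

```text
t 31.65 pos [0.4159 0.2822 0.0116] open 0.0509 F [-0.4  0.2 -3.3] q [0.49 0.08 1.95 0.   1.12 2.06]
tool shift mm [-0.9  0.7  0.1] twist to level [-0.0018 -0.0018  0.0013]
```

```bash
python3 -m pendant '[{"translation":[0,0,1],"twist":[0,0,0],"grip":-1},{"translation":[0,0,0],"twist":[0,0,0],"grip":-1},{"translation":[0,0,1],"twist":[0,0,0],"grip":-1},{"translation":[0,0,0],"twist":[0,0,0],"grip":-1},{"translation":[0,0,0],"twist":[0,0,0],"grip":-1},{"translation":[0,0,0],"twist":[0,0,0],"grip":-1},{"translation":[0,0,0],"twist":[0,0,0],"grip":-1},{"translation":[0,0,0],"twist":[0,0,0],"grip":-1},{"translation":[0,0,0],"twist":[0,0,0],"grip":-1},{"translation":[0,0,0],"twist":[0,0,0],"grip":-1}]' >/dev/null
python3 -c "
from h import *
go(.415,.2815,.0115)"
```

```text
t 32.65 pos [0.4165 0.2826 0.0113] open 0.0507 F [-1.8 -1.8  0.9] q [0.49 0.08 1.95 0.   1.12 2.06]
tool shift mm [-1.5  1.1 -0.2] twist to level [-0.0021 -0.0026  0.0015]
```

Contact (Fz from -3.3 to +0.9). Release.

```bash
python3 -m pendant '[{"translation":[0,0,0],"twist":[0,0,0],"grip":0.7},{"translation":[0,0,0],"twist":[0,0,0],"grip":0.7},{"translation":[0,0,0],"twist":[0,0,0],"grip":0.7},{"translation":[0,0,0],"twist":[0,0,0],"grip":0.7},{"translation":[0,0,0],"twist":[0,0,0],"grip":0.7},{"translation":[0,0,0],"twist":[0,0,0],"grip":0.7},{"translation":[0,0,-15],"twist":[0,0,0],"grip":0.7},{"translation":[0,0,-30],"twist":[0,0,0],"grip":0.7},{"translation":[0,0,-30],"twist":[0,0,0],"grip":1},{"translation":[0,0,-10],"twist":[0,0,0],"grip":1}]' >/dev/null
python3 - <<'E'
from h import *
go(.611,.144,.1)
p,d=robot.read_camera("scene"); u,v=330,200; cv2.imwrite("pics/p9.png",cv2.resize(p[v-50:v+60,u-60:u+110,::-1],None,fx=3.5,fy=3.5,interpolation=2))
E
```

```text
t 33.65 pos [0.415  0.2816 0.0966] open 0.0901 F [ 1.4 -0.5  0.5] q [ 0.49 -0.04  1.89  0.    1.29  2.06]
tool shift mm [195.8 137.9  -3.6] twist to level [-0.0004  0.0006  0.0013]
```

View pics/p9.png

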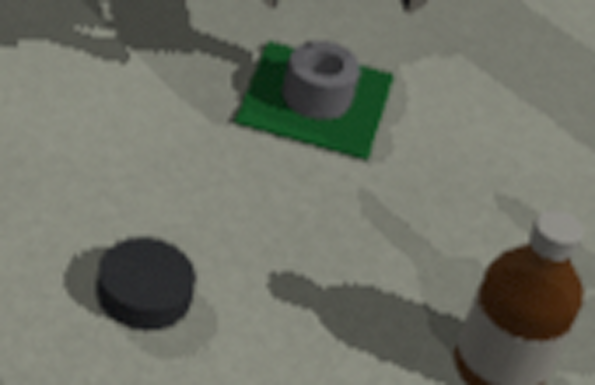

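The sleeve stands on green; the base is in place at (147,280) in the crop. Last part now.

```bash
python3 -m pendant '[{"translation":[18,12,-5],"twist":[0,0,0],"grip":1},{"translation":[30,21,0],"twist":[0,0,0],"grip":1},{"translation":[35,25,0],"twist":[0,0,0],"grip":1},{"translation":[35,25,0],"twist":[0,0,0],"grip":1},{"translation":[35,25,0],"twist":[0,0,0],"grip":1},{"translation":[26,18,0],"twist":[0,0,0],"grip":1},{"translation":[14,10,0],"twist":[0,0,0],"grip":1},{"translation":[0,0,0],"twist":[0,0,0],"grip":1},{"translation":[0,0,0],"twist":[0,0,0],"grip":1},{"translation":[0,0,0],"twist":[0,0,0],"grip":1}]' >/dev/null
python3 - <<'E'
from h import *
go(.611,.144,.04)
p,d=robot.read_camera("scene"); Q=pts("scene",d)[212:250,288:338].reshape(-1,3)
q=Q[(Q[:,2]>.012)&(Q[:,2]<.03)&(Q[:,1]>.1)&(Q[:,1]<.19)]; print(len(q),q.min(0).round(4),q.max(0).round(4))
E
```

```text
t 34.7 pos [0.6096 0.1409 0.0873] open 0.0927 F [ 0.3  0.3 -0.8] q [0.14 0.3  1.53 0.   1.32 1.71]
tool shift mm [ 2.  -3.2 47.3] twist to level [0.0002 0.0117 0.0039]
544 [0.5786 0.1128 0.012 ] [0.6442 0.1754 0.0286]
```

```bash
python3 -m pendant '[{"translation":[2,-3,0],"twist":[0,0.012,0.004],"grip":1},{"translation":[0,0,0],"twist":[0,0,0],"grip":1},{"translation":[0,0,0],"twist":[0,0,0],"grip":1},{"translation":[0,0,15],"twist":[0,0,0],"grip":1},{"translation":[0,0,20],"twist":[0,0,0],"grip":1},{"translation":[0,0,15],"twist":[0,0,0],"grip":1},{"translation":[0,0,4],"twist":[0,0,0],"grip":1},{"translation":[0,0,0],"twist":[0,0,0],"grip":1},{"translation":[0,0,0],"twist":[0,0,0],"grip":1},{"translation":[0,0,0],"twist":[0,0,0],"grip":1}]' >/dev/null
python3 -c "
from h import *
go(.6115,.144,.005)"
```

```text
t 35.75 pos [0.6096 0.1473 0.0298] open 0.0929 F [-0.5 -0.3  0.8] q [0.16 0.36 1.58 0.   1.2  1.72]
tool shift mm [ 1.8  3.3 24.8] twist to level [-0.0003 -0.0017  0.0041]
```

```bash
python3 -m pendant '[{"translation":[1.5,3,0],"twist":[0,-0.001,0.004],"grip":1},{"translation":[0,0,0],"twist":[0,0,0],"grip":1},{"translation":[0,0,0],"twist":[0,0,0],"grip":1},{"translation":[0,0,8],"twist":[0,0,0],"grip":1},{"translation":[0,0,8],"twist":[0,0,0],"grip":1},{"translation":[0,0,5],"twist":[0,0,0],"grip":1},{"translation":[0,0,2],"twist":[0,0,0],"grip":1},{"translation":[0,0,0],"twist":[0,0,0],"grip":1},{"translation":[0,0,0],"twist":[0,0,0],"grip":1},{"translation":[0,0,0],"twist":[0,0,0],"grip":1}]' >/dev/null
python3 -c "
from h import *
go(.6115,.144,.005)"
```

```text
t 36.75 pos [0.6125 0.1442 0.0063] open 0.0929 F [ 0.  -0.2  0.3] q [0.15 0.39 1.58 0.   1.16 1.72]
tool shift mm [-1.   0.2  1.3] twist to level [-0.0006 -0.003  -0.0004]
```

```bash
python3 -m pendant '[{"translation":[-0.5,0,2],"twist":[0,0,0],"grip":1},{"translation":[0,0,0],"twist":[0,0,0],"grip":-1},{"translation":[0,0,0],"twist":[0,0,0],"grip":-1},{"translation":[0,0,0],"twist":[0,0,0],"grip":-1},{"translation":[0,0,0],"twist":[0,0,0],"grip":-1},{"translation":[0,0,0],"twist":[0,0,0],"grip":-1},{"translation":[0,0,0],"twist":[0,0,0],"grip":-1},{"translation":[0,0,0],"twist":[0,0,0],"grip":-1},{"translation":[0,0,0],"twist":[0,0,0],"grip":-1},{"translation":[0,0,0],"twist":[0,0,0],"grip":-1}]' 40 >/dev/null
python3 -c "
from h import *
go(.6115,.144,.005)"
```

```text
t 37.75 pos [0.6126 0.1443 0.005 ] open 0.0635 F [0.6 0.1 0.5] q [0.15 0.4  1.58 0.   1.16 1.72]
tool shift mm [-1.1  0.3  0. ] twist to level [-0.0008 -0.0045 -0.0004]
```

```bash
python3 -m pendant '[{"translation":[0,0,-6],"twist":[0,0,0],"grip":-1},{"translation":[0,0,-15],"twist":[0,0,0],"grip":-1},{"translation":[0,0,-25],"twist":[0,0,0],"grip":-1},{"translation":[0,0,-30],"twist":[0,0,0],"grip":-1},{"translation":[0,0,-25],"twist":[0,0,0],"grip":-1},{"translation":[0,0,-10],"twist":[0,0,0],"grip":-1},{"translation":[0,0,0],"twist":[0,0,0],"grip":-1},{"translation":[-5,14,0],"twist":[0,0,0],"grip":-1},{"translation":[-10,26,0],"twist":[0,0,0],"grip":-1},{"translation":[-12,34,0],"twist":[0,0,0],"grip":-1}]' >/dev/null
python3 - <<'E'
from h import *
go(.443,-.3055,.12)
p,d=robot.read_camera("scene"); u,v=310,190; cv2.imwrite("pics/p10.png",cv2.resize(p[v-70:v+60,u-90:u+90,::-1],None,fx=3,fy=3,interpolation=2))
E
```

```text
t 38.75 pos [0.5807 0.0705 0.1187] open 0.0631 F [-0.3 -0.5 -2.8] q [0.03 0.16 1.64 0.   1.34 1.6 ]
tool shift mm [-139.6  375.3   -1.2] twist to level [-0.0009  0.0031  0.005 ]
```

View pics/p10.png

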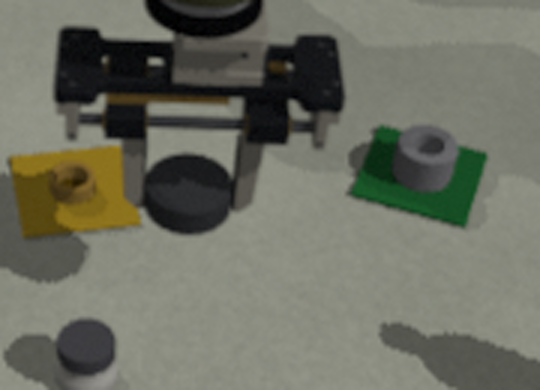

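The base is held level, and ring and sleeve are fine. On to red.

```bash
python3 -m pendant '[{"translation":[-14,38,0],"twist":[0,0,0],"grip":-1},{"translation":[-15,40,0],"twist":[0,0,0.005],"grip":-1},{"translation":[-15,40,0],"twist":[0,0,0],"grip":-1},{"translation":[-15,40,0],"twist":[0,0,0],"grip":-1},{"translation":[-15,40,0],"twist":[0,0,0],"grip":-1},{"translation":[-15,40,0],"twist":[0,0,0],"grip":-1},{"translation":[-15,40,0],"twist":[0,0,0],"grip":-1},{"translation":[-10,26,0],"twist":[0,0,0],"grip":-1},{"translation":[-5,13,0],"twist":[0,0,0],"grip":-1},{"translation":[0,0,0],"twist":[0,0,0],"grip":-1}]' >/dev/null
python3 -c "
from h import *
go(.443,-.3055,.03)"
```

```text
t 39.8 pos [ 0.4379 -0.2663  0.1036] open 0.0636 F [ 0.7 -0.1 -4.2] q [-0.64  0.01  1.83 -0.01  1.33  0.95]
tool shift mm [ 7.6 39.4 73.2] twist to level [-0.0035  0.029  -0.0076]
```

```bash
python3 -m pendant '[{"translation":[3,18,0],"twist":[-0.003,0.015,-0.007],"grip":-1},{"translation":[2,16,0],"twist":[0,0.012,0],"grip":-1},{"translation":[0,4,0],"twist":[0,0,0],"grip":-1},{"translation":[0,0,0],"twist":[0,0,0],"grip":-1},{"translation":[0,0,0],"twist":[0,0,0],"grip":-1},{"translation":[0,0,20],"twist":[0,0,0],"grip":-1},{"translation":[0,0,25],"twist":[0,0,0],"grip":-1},{"translation":[0,0,15],"twist":[0,0,0],"grip":-1},{"translation":[0,0,0],"twist":[0,0,0],"grip":-1},{"translation":[0,0,0],"twist":[0,0,0],"grip":-1}]' >/dev/null
python3 -c "
from h import *
go(.443,-.3055,.02)"
```

```text
t 40.8 pos [ 0.4413 -0.2996  0.0383] open 0.0633 F [ 0.4  0.4 -3.4] q [-0.69  0.13  1.84  0.    1.19  0.88]
tool shift mm [ 1.8  6.  18.3] twist to level [-0.0067  0.0061  0.0011]
```

```bash
python3 -m pendant '[{"translation":[1,3,0],"twist":[-0.006,0.006,0],"grip":-1},{"translation":[0,3,0],"twist":[0,0,0],"grip":-1},{"translation":[0,0,0],"twist":[0,0,0],"grip":-1},{"translation":[0,0,8],"twist":[0,0,0],"grip":-1},{"translation":[0,0,8],"twist":[0,0,0],"grip":-1},{"translation":[0,0,4],"twist":[0,0,0],"grip":-1},{"translation":[0,0,0],"twist":[0,0,0],"grip":-1},{"translation":[0,0,0],"twist":[0,0,0],"grip":-1},{"translation":[0,0,0],"twist":[0,0,0],"grip":-1},{"translation":[0,0,0],"twist":[0,0,0],"grip":-1}]' >/dev/null
python3 - <<'E'
from h import *
go(.443,-.3055,.01)
p,d=robot.read_camera("scene"); u,v=135,170; cv2.imwrite("pics/p11.png",cv2.resize(p[v-30:v+30,u-40:u+40,::-1],None,fx=5,fy=5,interpolation=2))
E
```

```text
t 41.8 pos [ 0.4442 -0.3076  0.0199] open 0.0633 F [ 0.7  0.4 -3.4] q [-0.7   0.16  1.84  0.    1.14  0.87]
tool shift mm [-1.3 -2.1  9.9] twist to level [ 0.0027 -0.0039  0.0011]
```

View pics/p11.png

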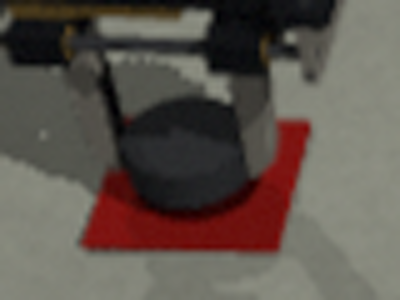

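The base hovers level over the red pad. I'll lower it gently.

```bash
python3 -m pendant '[{"translation":[-1,-2,2],"twist":[0.002,-0.003,0],"grip":-1},{"translation":[0,0,3],"twist":[0,0,0],"grip":-1},{"translation":[0,0,2],"twist":[0,0,0],"grip":-1},{"translation":[0,0,0],"twist":[0,0,0],"grip":-1},{"translation":[0,0,1],"twist":[0,0,0],"grip":-1},{"translation":[0,0,0],"twist":[0,0,0],"grip":-1},{"translation":[0,0,1],"twist":[0,0,0],"grip":-1},{"translation":[0,0,0],"twist":[0,0,0],"grip":-1},{"translation":[0,0,0],"twist":[0,0,0],"grip":-1},{"translation":[0,0,0],"twist":[0,0,0],"grip":-1}]' >/dev/null
python3 -c "
from h import *
go(.443,-.3055,.01)"
```

```text
t 42.85 pos [ 0.4435 -0.3057  0.0106] open 0.0632 F [ 0.1 -0.7 -3.7] q [-0.7   0.17  1.85  0.    1.12  0.87]
tool shift mm [-0.5 -0.2  0.6] twist to level [ 0.0012 -0.0014  0.0011]
```

```bash
python3 -m pendant '[{"translation":[0,0,1],"twist":[0,0,0],"grip":-1},{"translation":[0,0,0],"twist":[0,0,0],"grip":-1},{"translation":[0,0,1],"twist":[0,0,0],"grip":-1},{"translation":[0,0,0],"twist":[0,0,0],"grip":-1},{"translation":[0,0,0.5],"twist":[0,0,0],"grip":-1},{"translation":[0,0,0],"twist":[0,0,0],"grip":-1},{"translation":[0,0,0],"twist":[0,0,0],"grip":-1},{"translation":[0,0,0],"twist":[0,0,0],"grip":-1},{"translation":[0,0,0],"twist":[0,0,0],"grip":-1},{"translation":[0,0,0],"twist":[0,0,0],"grip":-1}]' >/dev/null
python3 -c "
from h import *
go(.443,-.3055,.01)"
```

```text
t 43.85 pos [ 0.4442 -0.3062  0.0101] open 0.0634 F [-1.3  0.4  0. ] q [-0.7   0.17  1.84 -0.    1.12  0.87]
tool shift mm [-1.2 -0.7  0.1] twist to level [ 0.002  -0.0024  0.0013]
```

Contact. Release, rise, and check all four parts.

```bash
python3 -m pendant '[{"translation":[0,0,0],"twist":[0,0,0],"grip":1},{"translation":[0,0,0],"twist":[0,0,0],"grip":1},{"translation":[0,0,0],"twist":[0,0,0],"grip":1},{"translation":[0,0,0],"twist":[0,0,0],"grip":1},{"translation":[0,0,0],"twist":[0,0,0],"grip":1},{"translation":[0,0,0],"twist":[0,0,0],"grip":1},{"translation":[0,0,-15],"twist":[0,0,0],"grip":1},{"translation":[0,0,-35],"twist":[0,0,0],"grip":1},{"translation":[0,0,-45],"twist":[0,0,0],"grip":1},{"translation":[0,0,-30],"twist":[0,0,0],"grip":1}]' >/dev/null
python3 -m pendant '[{"translation":[0,0,-30],"twist":[0,0,0],"grip":1},{"translation":[0,0,-20],"twist":[0,0,0],"grip":1},{"translation":[0,0,0],"twist":[0,0,0],"grip":1},{"translation":[0,0,0],"twist":[0,0,0],"grip":1},{"translation":[0,0,0],"twist":[0,0,0],"grip":1},{"translation":[0,0,0],"twist":[0,0,0],"grip":1},{"translation":[0,0,0],"twist":[0,0,0],"grip":1},{"translation":[0,0,0],"twist":[0,0,0],"grip":1},{"translation":[0,0,0],"twist":[0,0,0],"grip":1},{"translation":[0,0,0],"twist":[0,0,0],"grip":1}]' >/dev/null
python3 - <<'E'
from h import *
go(.443,-.3055,.2)
p,d=robot.read_camera("scene"); P=pts("scene",d); cv2.imwrite("pics/p12.png",cv2.resize(p[110:290,90:450,::-1],None,fx=2.2,fy=2.2,interpolation=2))
for k,c,r,h,in(("plunger",(.640,-.151),.015,.081),("ring",(.452,-.020),.02,.021),("sleeve",(.415,.2815),.026,.039),("base",(.443,-.3055),.032,.027)):
    m=(np.hypot(P[...,0]-c[0],P[...,1]-c[1])<r+.02)&(P[...,2]>.014)&(P[...,2]<h+.01); q=P[m]
    print(k,len(q),"centre by +x edge, y extents",round(np.percentile(q[:,0],99.5)-r-c[0],4),round((q[:,1].min()+q[:,1].max())/2-c[1],4),"top z",round(q[:,2].max(),4))
E
```

```text
t 45.85 pos [ 0.4415 -0.3039  0.1931] open 0.0932 F [ 0.1 -0.1 -0.4] q [-0.7  -0.03  1.7  -0.    1.47  0.87]
tool shift mm [ 1.5  1.6 -6.9] twist to level [-0.0003  0.0004  0.0012]
plunger 338 centre by +x edge, y extents 0.0021 -0.0005 top z 0.086
ring 127 centre by +x edge, y extents 0.0011 -0.0012 top z 0.0258
sleeve 359 centre by +x edge, y extents 0.0008 0.0005 top z 0.0445
base 429 centre by +x edge, y extents 0.0001 -0.0012 top z 0.0322
```

View pics/p12.png

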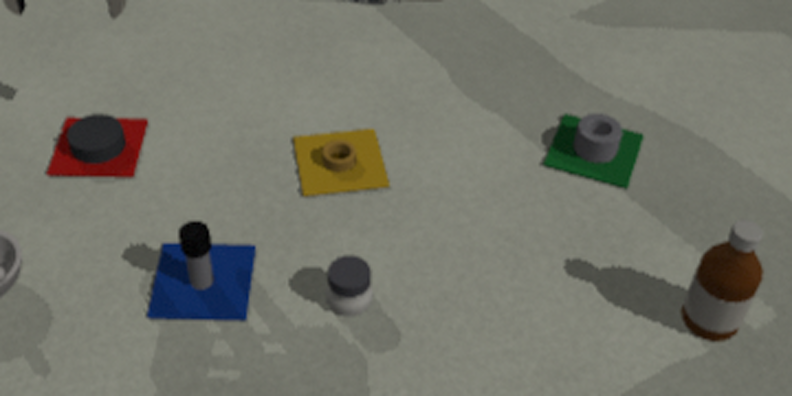

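All four parts stand centred and upright on their pads, and bottle and jar are where they were. Handing in.

```bash
python3 -c "
from plant import robot
print(robot.close_job())"
```

```text
the job is handed in; nothing more can be done
None
```

I stripped the die from the top in the order asked: plunger to blue, ring to yellow, sleeve to green, base to red. Each part was lowered until the wrist felt contact, then released. The job was handed in at about 46 s of the 136 s allowed.

**Last checks (scene camera):** every part is upright and within about 2 mm of its pad's centre. The plunger is the furthest off, at about 2 mm in x. The arm was clear of everything, with the gripper open and the tool at 0.19 m.

**Disagreements and gaps:**
- Measured top heights read about 5 mm above nominal. That is depth noise on the highest pixels plus a roughly 2 mm bias in that camera, which also showed on the pads and the bench.
- The two-view centre estimate for green disagreed by about 4 mm because of a shadow, so I used the pad's outline instead.
- The bottle and jar look unmoved in the pictures. I did not measure them again.

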